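# Turn the watch tester's wheel to its loading mark

### The arm

A 7-joint arm with a two-finger parallel gripper is mounted at the origin on the work surface. World frame = base frame: x ahead of the robot, y to its left, z up, the work surface at z = 0. Lengths are in m, angles in rad, forces in N, time in s.
With the tool pointing down it reaches from about 0.4 to 0.85 m from the base axis. Payload 10.4 kg.
Tool frame: the origin (TCP) lies at the very end of the fingers, on their centre line; the grasp point (between the pads) lies r.tcp_to_grasp behind it (r.tcp_to_grasp is the distance from the TCP to the grasp point, in m); z points along the fingers, y is the line along which they close (so a half turn about z gives the same grasp; the last joint's range is limited). The gripper opens to 87 mm and grips with 3 to 60 N. Pads are 19 mm wide; open, the fingers measure 117 mm over their backs; the gripper's body (75 mm by 190 mm) begins 51 mm behind the grasp point.
Start: joints at [-1.32, 0.332, -0.065, 1.46, 0.022, 1.35, -0.088], TCP at [0.169, 0.602, 0.223] pointing down, gripper open.
Joint ranges: [-2.6, 2.6], [-0.5, 2.12], [-1.47, 1.34], [0.16, 2.42], [-1.27, 4.41], [0.06, 2.06], [-2.6, 2.6]. Speed limits (rad/s): [2.22, 2.22, 2.79, 2.79, 3.14, 3.14, 3.14].

### API

Orientations are given as a unit quaternion [x, y, z, w].
In Python, from bench import monitor, cams, ticket, r gives the robot as it stands.
- The arm moves only by the shell command python3 -m crank 'ROWS' [OPENING] [FORCE]. ROWS is a JSON object whose one key "steps" holds a list of rows, each a list of 2 entries, a list of its own where there are three numbers: the shift along the world's x, y, z in units of 25 mm (1.0 is 25 mm), then the turn, a rotation vector about the world's x, y, z in units of 5 degrees (1.0 is 5 degrees). In form: {"steps": [[[x, y, z], [ax, ay, az]], ...]}. A call has 1 to 10 rows; each row shifts and turns the commanded pose from where the row before left it; what a row does not reach is not made up. A row lasts 1/12 s, in which the tool goes at most 41.7 mm and 7.16 degrees, less where a joint would pass 70% of its speed; a pose out of reach is approached as far as the arm can. A call is refused whole if a number of a shift passes 1 or a number of a turn 1, either way. A call with a gripper value outside its range is refused whole. OPENING is the finger opening in mm, from 0 to 87, set as the call begins (- or left out, the last holds). The fingers move at their own pace and stop on an object; FORCE is the grip in N (left out, the last holds). Time passes only in rows, so rows that do not move let the fingers close. It gives the time, the measured TCP pose, the force, the opening and the grip force at its end, in the units of the state.
- monitor.read_state(): the state, without advancing time (a new reading comes with each control period).
- cams.camera(name): name is "scene" or "top" or "wrist"; returns a dict with "pixels" (420x560x3 uint8, blue, green, red), "z_map" (420x560 float32, m along the optical axis (not along the pixel's ray), 0 where there is no reading), "vfov" (degrees; the focal length in pixels is half the picture's height over the tangent of half this angle, whatever the lens; pixels are square), "cx", "cy" (the principal point, pixels), "k1" (the pictures are not rectified: a ray, as slopes to the right and down, at radius r is drawn at 1 + k1 r^2 times it, then the intrinsics apply), "T" (4x4, takes a point from camera to world coordinates). Camera axes: x right, y up, looking along -z (the intrinsics and any distortion apply to the point x, -y, -z); pixel columns grow to the right and rows downward; lengths in m; the calibration is good to about 2 mm. A picture is of the moment at which its call begins.
- ticket.close_job(): hands the job in; it is judged then, once.
The state is a dict: "time": time; "joint_positions": joint angles; "joint_vel": joint speeds; "joint_torque": joint torques, N m; "ee_pos": TCP position; "eef_rot": TCP orientation; "ft_force": force on the tool from outside, world axes, zero at the start; "torque": the same for the moment, N m; "width": finger opening in m; "grip_force": force on a finger pad.
Only numpy, scipy, OpenCV 4.12 (cv2) and the standard library are available. Lean on these libraries where they do the work, as an engineer would, in place of code of your own. Each camera call takes 0.05 s, during which the arm holds its last target. There are 200 camera calls.

### The job

The spoked wheel of the watch tester has stopped with its red stem low, behind the clear guard. Push gently on one spoke after another with the fingertips to turn the wheel, either way round, until the red stem points straight up at the green pointer, then leave the wheel standing still there. Do not pinch the wheel, do not push on the clear guard, and leave the other things on the bench where they are.

Things in the scene. Friction and masses are not known exactly. Their poses are not given: they have to be found in the camera images.
- stand: Fixed tester stand on a 3 mm mat. Grey base 280 x 420 x 12 mm (x, y), origin under its centre, z up, +x away from the robot at yaw 0. The wheel leans back 45 deg: face along (-0.707, 0, 0.707), top along (0.707, 0, 0.707) in the stand's axes; hub 40 mm to -x and 160 mm up. Black motor 72 mm wide on the axis, from 55 mm behind the wheel. Green post 132 mm to +x, 330 mm high, holds the pointer.
- wheel_hub (a point): Centre of the wheel, on its axis, in the plane of rim and spokes. Hub 44 mm across, 26 mm long.
- top_mark (a point): Fixed point in the wheel's plane, 165 mm from the hub straight up the leaning wheel, at the point of the green pointer: where the stem's tip must come.
- stem_tip (a point): Tip of the red stem, which sticks out of the rim like a valve stem: 12 mm thick, its tip 165 mm from the wheel's centre. One spoke, also red, runs in line with it.
- wheel (a joint): Turn of the wheel in rad: 0 (or any whole turn) with the stem at the top mark; grows clockwise as seen from the robot (the stem goes from the top towards the stand's -y). No end stops; starts between 2.15 and 4.13. It stays where it is left: a friction of 0.13 N m (1.6 N at 80 mm radius) holds it.
- spokes: Six spokes, 11 mm thick, every 60 deg from the stem, from hub to rim (rim 250 mm diameter at its centre line, bar 14 mm thick). The gaps are open right through, free for 40 mm behind. Halfway between spokes a watch 34 mm wide sits on the rim, 112 to 146 mm from the centre, 17 mm proud of the plane. Origin at the wheel's centre; z along the stem, -x out of the face.
- guard: Clear fixed plate with a blue upper edge before the lower part of the wheel, 290 mm wide, 4 mm thick, parallel to the wheel, its front 28 mm in front of the wheel's plane. It covers all below a line 32 mm above the hub (measured up the leaning wheel); above it the spokes are open to the fingers. Origin at the wheel's centre.
- watch_head: Loose brass watch without strap, 40 mm wide, 10 mm high, lying on the stand's base beside the wheel. Bystander.
- loupe: Loose black eyeglass, 34 mm wide, 30 mm high, on the stand's base beside the wheel. Bystander.
- pin_jar: Loose small jar, 40 mm wide, 50 mm high, on the stand's base beside the wheel. Bystander.
- hammer: Loose hammer with wooden handle, 200 mm long, on the mat to the left. Bystander.
- screwdriver: Loose screwdriver with yellow handle, 150 mm long, on the mat to the right. Bystander.
- strap_block: Loose grey slotted strap holder, 60 x 75 x 32 mm, on the mat to the left. Bystander.
- parts_tray: Loose blue parts tray, 120 x 90 x 22 mm, on the mat to the right. Bystander.

How it is judged:
By the outcome, as a careful person would: the job done as asked, in the order asked, and still so for the second after the job is handed in, with the robot touching nothing.
It also fails if it takes over 58 s, if anything falls off the work surface, if the arm or the gripper's body presses on something with over 40 N, if the wrist force passes 120 N, or if a joint passes its speed limit or range.

## Working session

There is one attempt and no reset: what is moved stays moved. The work goes in short steps, Python scripts to look and compute and a shell command to move; the robot and the scene stay as the last step left them, time stands still between calls to the robot, and variables do not carry over. Pictures are saved under pics/ and viewed, at most 10 in all, crops included, and the job is handed in when it is done.

```bash
ls; mkdir -p pics; cat > h.py <<'E'
import numpy as np, cv2
from bench import monitor, cams, ticket, r
def cam(n):
    c=cams.camera(n); h,w=c["pixels"].shape[:2]; c["f"]=h/2/np.tan(np.radians(c["vfov"])/2); return c
def K(c): return np.array([[c["f"],0,c["cx"]],[0,c["f"],c["cy"]],[0,0,1.]])
D=lambda c: np.array([c["k1"],0,0,0,0.])
def rays(c,uv):
    p=cv2.undistortPoints(np.float64(uv).reshape(-1,1,2),K(c),D(c)).reshape(-1,2)
    d=np.c_[p[:,0],-p[:,1],-np.ones(len(p))]
    return c["T"][:3,3], d@c["T"][:3,:3].T   # depth-scaled: o + z*d
def pts(c,uv):
    uv=np.asarray(uv); o,d=rays(c,uv); i=np.int32(np.round(uv)); z=c["z_map"][i[:,1],i[:,0]]
    return o+d*z[:,None], z
def proj(c,P):
    q=(np.atleast_2d(P)-c["T"][:3,3])@c["T"][:3,:3]; q=q*[1,-1,-1]
    return cv2.projectPoints(q,np.zeros(3),np.zeros(3),K(c),D(c))[0].reshape(-1,2)
def mask(c,lo,hi):
    return cv2.inRange(cv2.cvtColor(c["pixels"],cv2.COLOR_BGR2HSV),lo,hi)
E
python3 - <<'E'
from h import *
for n in("scene","top"):
    c=cam(n); cv2.imwrite(f"pics/{n}0.png",c["pixels"]); print(n,c["T"].round(3).tolist(),c["f"],c["k1"],(c["z_map"]>0).mean())
s=monitor.read_state(); print(s["ee_pos"],s["eef_rot"],s["time"],r.tcp_to_grasp)
E
```

```text
pics
scene [[0.726, -0.418, 0.546, 1.21], [0.687, 0.427, -0.588, -0.703], [0.013, 0.802, 0.597, 0.888], [0.0, 0.0, 0.0, 1.0]] 495.88218237133356 0.04832294122037047 0.9843920068027211
top [[-0.009, 0.986, -0.165, 0.339], [-1.0, -0.011, -0.01, 0.006], [-0.011, 0.165, 0.986, 1.456], [0.0, 0.0, 0.0, 1.0]] 406.50174659328763 -0.08884184581457559 0.995922619047619
[0.16891636 0.60136618 0.22183864] [ 1.36479332e-01  9.90642703e-01 -6.50715866e-04 -6.65556110e-05] 0.1 0.0187
```

View pics/scene0.png

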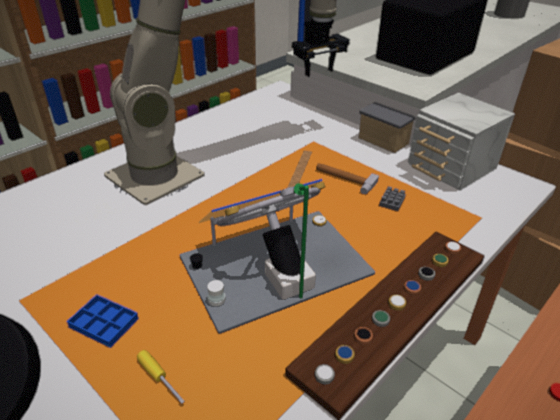

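View pics/top0.png

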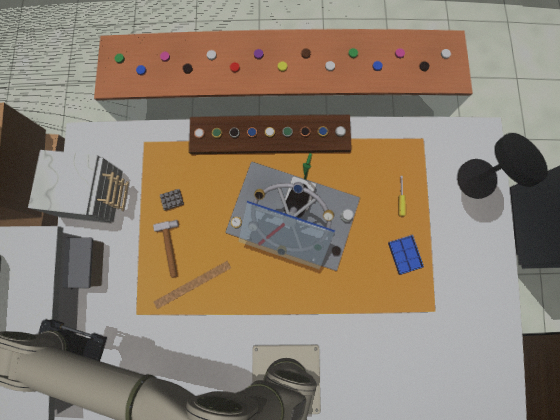

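The scene view shows the stand from behind, with the base around (275,265) and the green post at (303,240). The top view shows the base corners near (250,162), (359,197), (339,270) and (226,236). The red spoke points lower-left at about (270,232), and the blue guard edge runs from (246,204) to (333,231).

```bash
python3 - <<'E'
from h import *
c=cam("top"); s=cam("scene")
def lines(c,nm):
    roi=np.zeros(c["pixels"].shape[:2],np.uint8)
    if nm=="top": roi[155:280,220:365]=255
    else: roi[170:330,170:380]=255
    for k,lo,hi in (("blue",(105,90,60),(130,255,255)),("green",(50,100,30),(90,255,255)),("red",(0,110,50),(6,255,255)),("red2",(172,80,50),(180,255,255))):
        m=mask(c,lo,hi)&roi; v,u=np.nonzero(m)
        if len(u)==0: print(nm,k,0); continue
        P,z=pts(c,np.c_[u,v]); 
        i=[u.argmin(),u.argmax(),v.argmin(),v.argmax()]
        print(nm,k,len(u),[(u[j],v[j],P[j].round(3).tolist()) for j in i])
    # base: points by depth at z~0.015
    v,u=np.nonzero(roi); P,z=pts(c,np.c_[u,v]); hs=cv2.cvtColor(c["pixels"],cv2.COLOR_BGR2HSV)[v,u]
    g=(hs[:,1]<70)&(abs(P[:,2]-.015)<.006)
    o,d=rays(c,np.c_[u,v][g]); Q=o+d*((.015-o[2])/d[:,2])[:,None]
    rc=cv2.minAreaRect(np.float32(Q[:,:2]*1000)); print(nm,"base",rc,np.median(P[g,2]))
lines(c,"top"); lines(s,"scene")
x=cv2.resize(c["pixels"][150:285,215:370],None,fx=5,fy=4.4,interpolation=cv2.INTER_CUBIC); cv2.imwrite("pics/topcrop.png",cv2.resize(c["pixels"][150:285,215:370],None,fx=4.4,fy=4.4,interpolation=cv2.INTER_CUBIC))
E
```

```text
top blue 235 [(np.int64(247), np.int64(201), [0.587, 0.116, 0.2]), (np.int64(334), np.int64(230), [0.491, -0.154, 0.206]), (np.int64(296), np.int64(185), [0.619, -0.036, 0.273]), (np.int64(332), np.int64(231), [0.489, -0.148, 0.2])]
top green 71 [(np.int64(303), np.int64(164), [0.674, -0.056, 0.308]), (np.int64(310), np.int64(155), [0.694, -0.076, 0.33]), (np.int64(309), np.int64(155), [0.694, -0.073, 0.331]), (np.int64(305), np.int64(176), [0.69, -0.073, 0.105])]
top red 0
top red2 55 [(np.int64(259), np.int64(242), [0.339, 0.006, 1.456]), (np.int64(283), np.int64(224), [0.516, 0.004, 0.176]), (np.int64(282), np.int64(224), [0.515, 0.007, 0.179]), (np.int64(259), np.int64(244), [0.46, 0.085, 0.099])]
top base ((571.8056030273438, -31.635467529296875), (417.669189453125, 278.35986328125), 70.39595794677734) 0.015103849589519047
scene blue 144 [(np.int64(212), np.int64(210), [0.491, -0.157, 0.206]), (np.int64(321), np.int64(180), [0.585, 0.116, 0.201]), (np.int64(317), np.int64(180), [0.578, 0.108, 0.202]), (np.int64(212), np.int64(211), [0.488, -0.155, 0.201])]
scene green 485 [(np.int64(294), np.int64(187), [0.662, -0.074, 0.311]), (np.int64(379), np.int64(312), [0.867, -0.009, 0.042]), (np.int64(296), np.int64(184), [0.661, -0.067, 0.315]), (np.int64(378), np.int64(319), [0.877, -0.027, 0.043])]
scene red 1 [(np.int64(236), np.int64(202), [0.301, 0.08, 0.006]), (np.int64(236), np.int64(202), [0.301, 0.08, 0.006]), (np.int64(236), np.int64(202), [0.301, 0.08, 0.006]), (np.int64(236), np.int64(202), [0.301, 0.08, 0.006])]
scene red2 0
scene base ((484.58819580078125, 13.398681640625), (650.4193115234375, 628.186767578125), 38.676204681396484) 0.014140394361388808
```

View pics/topcrop.png

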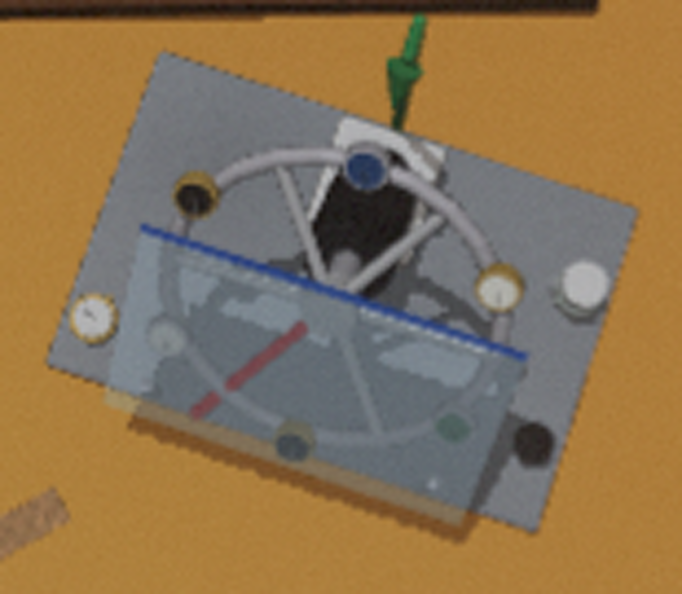

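```bash
cat >> h.py <<'E'
yaw=np.radians(70.396-90); O=np.array([.5718,-.0316,.003])
ex=np.array([np.cos(yaw),np.sin(yaw),0]); ri=np.array([np.sin(yaw),-np.cos(yaw),0]); ez=np.array([0,0,1.])
up=(ex+ez)/2**.5; n=(ez-ex)/2**.5; hub=O-.04*ex+.16*ez
def W(x,h,d): return hub+x*ri+h*up+d*n          # wheel coords -> world
def toW(P): q=np.asarray(P)-hub; return np.stack([q@ri,q@up,q@n],-1)
def onplane(c,uv,d=0):
    o,v=rays(c,uv); t=((hub+d*n-o)@n)/(v@n); return toW(o+v*t[:,None])
def tool():
    s=monitor.read_state(); from scipy.spatial.transform import Rotation as R
    A=R.from_quat(s["eef_rot"]); G=R.from_matrix(np.c_[np.cross(-ri,-n),-ri,-n])
    e=(G*A.inv()).as_rotvec()/np.radians(5)
    return s,(toW(s["ee_pos"])*1000).round(1),e.round(2)
def stem(c,roi):
    m=mask(c,(168,60,40),(180,255,255))|mask(c,(0,90,40),(6,255,255)); z=np.zeros_like(m); a,b,x,y=roi; z[a:b,x:y]=m[a:b,x:y]
    v,u=np.nonzero(z); return onplane(c,np.c_[u,v]) if len(u) else None
E
python3 - <<'E'
from h import *
c=cam("top")
P=stem(c,(155,285,220,365)); P=P[np.hypot(P[:,0],P[:,1])<.18]; a=np.degrees(np.arctan2(P[:,0],P[:,1]))%360
print("stem",len(P),np.median(a),a.std(),np.hypot(P[:,0],P[:,1]).max())
# spoke/rim check: hub pixel and pointer
print("proj hub, top mark", proj(c,[W(0,0,0),W(0,.165,0),W(0,.032,.028)]))
uv=[(215+285/4.4,150+175/4.4),(215+440/4.4,150+220/4.4),(215+397/4.4,150+128/4.4),(215+346/4.4,150+265/4.4)]
Q=onplane(c,uv); print((Q*1000).round(),np.degrees(np.arctan2(Q[:,0],Q[:,1])))
for x,h,d in((-65,60,100),(-65,60,-12),(65,60,-12)): print((x,h,d),W(x/1e3,h/1e3,d/1e3).round(3))
s,t,e=tool(); print(s["ee_pos"],t,e); print("units",(W(-.065,.06,.12)-s["ee_pos"])/.025, "ri,up,-n units per 25mm",ri,up,-n)
E
```

```text
stem 75 208.07509624898833 2.034678789737363 0.16290004590003823
proj hub, top mark [[289.77507936 218.80863667]
 [303.04606226 176.3262105 ]
 [290.2930462  215.92283508]]
[[-56.  93.   0.]
 [ 57.  99.  -0.]
 [  9. 158.   0.]
 [  4.  37.   0.]] [-31.08137632  29.79412737   3.13965836   5.5111438 ]
(-65, 60, 100) [0.529 0.053 0.276]
(-65, 60, -12) [0.604 0.026 0.197]
(65, 60, -12) [ 0.56  -0.096  0.197]
[0.16894953 0.60158077 0.22220106] [-461.3 -348.4  432.1] [-2.72 -8.58 -0.74]
units [ 13.8804245  -21.77172269   2.72312656] ri,up,-n units per 25mm [-0.33551734 -0.94203403  0.        ] [ 0.66611865 -0.23724658  0.70710678] [ 0.66611865 -0.23724658 -0.70710678]
```

```bash
python3 -m crank '{"steps":[[[0.4,-1,0.5],[-0.27,-0.86,-0.07]],[[0.4,-1,0.5],[-0.27,-0.86,-0.07]],[[0.6,-1,0.4],[-0.27,-0.86,-0.07]],[[0.6,-1,0.3],[-0.27,-0.86,-0.07]],[[0.6,-1,0.2],[-0.27,-0.86,-0.07]],[[0.6,-1,0.2],[-0.27,-0.86,-0.07]],[[0.6,-1,0],[-0.27,-0.86,-0.07]],[[0.6,-1,0],[-0.27,-0.86,-0.07]],[[0.6,-1,0],[-0.27,-0.86,-0.07]],[[0.6,-1,0],[-0.27,-0.86,-0.07]]]}' 0 20
python3 -c "
from h import *
s,t,e=tool(); print(t,e,s['joint_positions'],(W(-.065,.06,.12)-s['ee_pos'])/.025)"
```

```text
time: 1.08
ee_pos: [0.3094, 0.3509, 0.2755]
eef_rot: [0.155, 0.91, -0.063, 0.38]
ft_force: [-0.5, -0.7, 0.3]
width: 0.0286
grip_force: 0.0
[-272.3 -157.7  316.8] [-0.01  0.06 -0.06] [-1.44239431 -0.03631341 -0.06306791  1.99100299  0.75585017  1.48138767
 -0.46013854] [  8.26104034 -11.74595824   0.590113  ]
```

```bash
python3 -c "
from h import *
s,t,e=tool(); print((W(-.003,.052,.06)-s['ee_pos'])/.025)"
```

```text
[  8.81448414 -14.57567554  -1.33321744]
```

```bash
python3 -m crank '{"steps":[[[0.6,-1,0],[0,0,0]],[[0.6,-1,0],[0,0,0]],[[0.6,-1,0],[0,0,0]],[[0.6,-1,0],[0,0,0]],[[0.6,-1,0],[0,0,0]],[[0.6,-1,0],[0,0,0]],[[0.6,-1,0],[0,0,0]],[[0.6,-1,0],[0,0,0]],[[0.6,-1,0],[0,0,0]],[[0.6,-1,0],[0,0,0]]]}'
python3 -m crank '{"steps":[[[0.6,-1,0],[0,0,0]],[[0.6,-1,0],[0,0,0]],[[0.6,-0.9,-0.3],[0,0,0]],[[0.5,-0.8,-0.4],[0,0,0]],[[0.5,-0.8,-0.5],[0,0,0]],[[0,0,0],[0,0,0]]]}'
python3 -c "
from h import *
s,t,e=tool(); print(t,e,s['joint_positions'],(W(-.003,.052,.04)-s['ee_pos'])/.025)
c=cam('wrist'); cv2.imwrite('pics/w1.png',c['pixels']); print(proj(c,[hub,W(0,.165,0),W(0,.032,.028)]))
"
```

```text
time: 1.92
ee_pos: [0.4594, 0.1004, 0.275]
eef_rot: [0.155, 0.911, -0.063, 0.378]
ft_force: [-0.3, 0.4, 0.2]
width: 0.0008
grip_force: 0.0
time: 2.42
ee_pos: [0.529, -0.0151, 0.2429]
eef_rot: [0.158, 0.911, -0.065, 0.377]
ft_force: [0.1, 0.2, -0.1]
width: 0.0003
grip_force: 0.0
[-1.2 52.4 60.6] [-0.01 -0.01  0.01] [-0.95571073 -0.45773101  0.46399313  2.33456525  1.03726851  0.89534227
  0.19593076] [ 0.5651346  -0.12324168 -0.59414018]
[[280.47212304 157.60865151]
 [281.30435434 348.71621632]
 [280.3147224  209.81535273]]
```

View pics/w1.png

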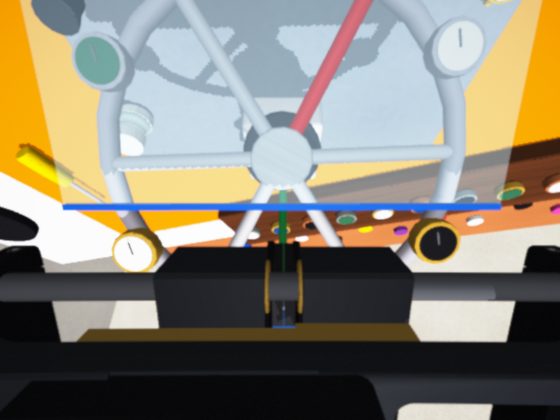

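The wrist view is upside-down. It shows the hub at (281,156), which matches the predicted (280,157), and the guard edge at row 207. The red spoke runs to the upper right, and the fingers sit mid-gap between the two upper spokes, at (240,235) and (335,240).

```bash
python3 -m crank '{"steps":[[[0.48,-0.17,-0.51],[0,0,0]],[[0.48,-0.17,-0.51],[0,0,0]],[[0.48,-0.17,-0.51],[0,0,0]],[[0.24,-0.09,-0.26],[0,0,0]],[[0.24,-0.09,-0.26],[0,0,0]],[[0,0,0],[0,0,0]]]}'
python3 -c "
from h import *
s,t,e=tool(); print(t,e,s['joint_positions'])"
```

```text
time: 2.97
ee_pos: [0.5771, -0.0276, 0.1931]
eef_rot: [0.155, 0.911, -0.064, 0.377]
ft_force: [0.1, -0.2, -0.2]
width: 0.0006
grip_force: 0.0
[-5.5 52.1 -9.6] [ 0.    0.01 -0.06] [-0.94782007 -0.25521084  0.60515232  2.31740625  1.11650873  0.65857167
  0.12539449]
```

```bash
python3 -m crank '{"steps":[[[-0.1,-0.28,0],[0,0,0]],[[-0.1,-0.28,0],[0,0,0]],[[-0.1,-0.28,0],[0,0,0]],[[-0.1,-0.28,0],[0,0,0]],[[-0.1,-0.28,0],[0,0,0]],[[-0.1,-0.28,0],[0,0,0]],[[-0.1,-0.28,0],[0,0,0]],[[-0.07,-0.19,0],[0,0,0]],[[-0.04,-0.1,0],[0,0,0]],[[0,0,0],[0,0,0]]]}'
python3 -c "
from h import *
s,t,e=tool(); print(t,e,s['joint_positions'])
c=cam('top'); cv2.imwrite('pics/t1.png',cv2.resize(c['pixels'][150:285,215:370],None,fx=4.4,fy=4.4,interpolation=cv2.INTER_CUBIC))
P=stem(c,(155,285,220,365)); 
if P is not None:
  P=P[np.hypot(P[:,0],P[:,1])<.18]; a=np.degrees(np.arctan2(P[:,0],P[:,1]))%360; print(len(P),np.median(a),a.std())
c=cam('wrist'); cv2.imwrite('pics/w2.png',c['pixels'])
P=stem(c,(0,205,20,540))
if P is not None:
  P=P[np.hypot(P[:,0],P[:,1])<.18]; a=np.degrees(np.arctan2(P[:,0],P[:,1]))%360; print(len(P),np.median(a),a.std())
"
```

```text
time: 3.8
ee_pos: [0.5564, -0.0852, 0.1938]
eef_rot: [0.156, 0.91, -0.064, 0.378]
ft_force: [0.1, -0.1, 0.7]
width: 0.0003
grip_force: 0.2
[55.6 52.5 -9. ] [-0.01  0.02 -0.04] [-0.87755462 -0.37293064  0.65593828  2.3703252   1.143824    0.63875466
  0.23871017]
73 240.85154365223207 1.7712031669447579
2423 241.18395418513143 3.962552024831661
```

View pics/w2.png

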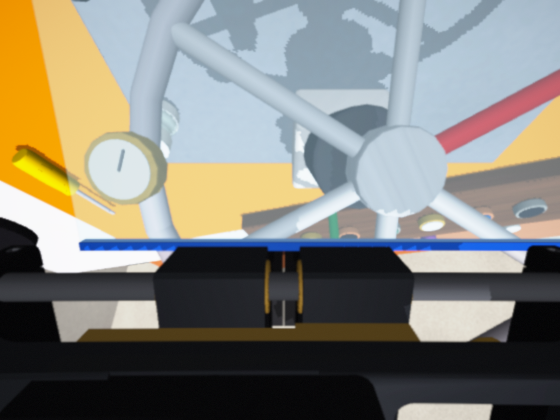

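The stem now reads 241° in both views, so the push turned the wheel 33° cleanly. The wrist picture shows the hub at (400,170) and the red spoke going right. Next I'll retract, shift left about 95 mm, insert and push the next spoke.

```bash
python3 -m crank '{"steps":[[[0.05,0.14,0],[0,0,0]],[[-0.35,0.12,0.37],[0,0,0]],[[-0.35,0.12,0.37],[0,0,0]],[[-0.35,0.12,0.37],[0,0,0]],[[0.32,0.9,0],[0,0,0]],[[0.32,0.9,0],[0,0,0]],[[0.32,0.9,0],[0,0,0]],[[0.3,0.84,0],[0,0,0]],[[0,0,0],[0,0,0]],[[0,0,0],[0,0,0]]]}'
python3 -c "
from h import *
s,t,e=tool(); print(t,e,s['joint_positions'])"
```

```text
time: 4.73
ee_pos: [0.5633, 0.018, 0.2211]
eef_rot: [0.154, 0.911, -0.064, 0.378]
ft_force: [0.6, -0.6, -0.1]
width: 0.0004
grip_force: 0.0
[-43.9  51.9  30.2] [ 0.01  0.01 -0.07] [-0.92662144 -0.27608922  0.4439237   2.28484887  1.03257761  0.77899707
  0.11964134]
```

```bash
python3 -m crank '{"steps":[[[0.35,-0.12,-0.37],[0,0,0]],[[0.35,-0.12,-0.37],[0,0,0]],[[0.35,-0.12,-0.37],[0,0,0]],[[0,0,0],[0,0,0]],[[-0.1,-0.28,0],[0,0,0]],[[-0.1,-0.28,0],[0,0,0]],[[-0.1,-0.28,0],[0,0,0]],[[-0.1,-0.28,0],[0,0,0]],[[-0.1,-0.28,0],[0,0,0]],[[-0.1,-0.28,0],[0,0,0]]]}'
python3 -m crank '{"steps":[[[-0.1,-0.28,0],[0,0,0]],[[-0.1,-0.28,0],[0,0,0]],[[-0.1,-0.28,0],[0,0,0]],[[-0.1,-0.28,0],[0,0,0]],[[-0.1,-0.28,0],[0,0,0]],[[-0.1,-0.28,0],[0,0,0]],[[-0.1,-0.28,0],[0,0,0]],[[-0.05,-0.14,0],[0,0,0]],[[0,0,0],[0,0,0]]]}'
cat > m.py <<'E'
from h import *
s,t,e=tool(); print(t,e,s['joint_positions'].round(2) if hasattr(s['joint_positions'],'round') else s['joint_positions'],s['time'])
for n_,roi in (('top',(150,285,220,365)),('wrist',(0,205,20,540))):
  c=cam(n_); P=stem(c,roi)
  if P is not None:
    P=P[np.hypot(P[:,0],P[:,1])<.18]; a=np.degrees(np.arctan2(P[:,0],P[:,1]))%360; print(n_,len(P),np.median(a),a.std())
E
python3 m.py
```

```text
time: 5.57
ee_pos: [0.5744, -0.0336, 0.1944]
eef_rot: [0.155, 0.91, -0.062, 0.378]
ft_force: [0.3, 3.0, -0.7]
width: 0.0006
grip_force: 1.4
time: 6.32
ee_pos: [0.5552, -0.0882, 0.1936]
eef_rot: [0.156, 0.91, -0.064, 0.378]
ft_force: [0.7, -0.6, -0.3]
width: 0.0005
grip_force: 0.1
[58.8 52.3 -9. ] [-0.01  0.01 -0.03] [-0.8  -0.35  0.6   2.37  1.11  0.61  0.26] 6.3167
top 132 301.89744382593256 2.639016436899914
wrist 247 296.9671122455019 3.90558186331563
```

```bash
python3 -m crank '{"steps":[[[0.05,0.14,0],[0,0,0]],[[-0.35,0.12,0.37],[0,0,0]],[[-0.35,0.12,0.37],[0,0,0]],[[-0.35,0.12,0.37],[0,0,0]],[[0.32,0.9,0],[0,0,0]],[[0.32,0.9,0],[0,0,0]],[[0.32,0.9,0],[0,0,0]],[[0.32,0.9,0],[0,0,0]],[[0,0,0],[0,0,0]],[[0,0,0],[0,0,0]]]}'
python3 m.py
```

```text
time: 7.25
ee_pos: [0.5629, 0.0171, 0.2212]
eef_rot: [0.154, 0.911, -0.064, 0.378]
ft_force: [-0.2, -0.5, -1.4]
width: 0.0003
grip_force: 0.0
[-42.9  51.9  30.4] [ 0.01  0.01 -0.08] [-0.87 -0.27  0.4   2.28  1.02  0.77  0.13] 7.25
top 139 301.99713477676 4.527913235302294
wrist 761 300.6093860902399 5.383586096156227
```

```bash
python3 -m crank '{"steps":[[[0.35,-0.12,-0.37],[0,0,0]],[[0.35,-0.12,-0.37],[0,0,0]],[[0.35,-0.12,-0.37],[0,0,0]],[[0,0,0],[0,0,0]],[[-0.1,-0.28,0],[0,0,0]],[[-0.1,-0.28,0],[0,0,0]],[[-0.1,-0.28,0],[0,0,0]],[[-0.1,-0.28,0],[0,0,0]],[[-0.1,-0.28,0],[0,0,0]],[[-0.1,-0.28,0],[0,0,0]]]}'
python3 -m crank '{"steps":[[[-0.1,-0.28,0],[0,0,0]],[[-0.1,-0.28,0],[0,0,0]],[[-0.1,-0.28,0],[0,0,0]],[[-0.07,-0.19,0],[0,0,0]],[[-0.07,-0.19,0],[0,0,0]],[[-0.05,-0.14,0],[0,0,0]],[[-0.05,-0.14,0],[0,0,0]],[[-0.03,-0.08,0],[0,0,0]],[[0,0,0],[0,0,0]]]}'
python3 m.py
python3 - <<'E'
from h import *
c=cam('top'); cv2.imwrite('pics/t3.png',cv2.resize(c['pixels'][140:250,225:365],None,fx=5,fy=5,interpolation=cv2.INTER_CUBIC))
c=cam('scene'); s=cv2.resize(c['pixels'][165:255,195:345],None,fx=5,fy=5,interpolation=cv2.INTER_CUBIC); cv2.imwrite('pics/s3.png',s)
print(proj(c,[W(0,0,0),W(0,.165,0)]))
E
```

```text
time: 8.18
ee_pos: [0.5738, -0.0347, 0.1944]
eef_rot: [0.155, 0.91, -0.062, 0.378]
ft_force: [0.2, 3.4, -0.4]
width: 0.0004
grip_force: 1.3
time: 8.93
ee_pos: [0.5595, -0.0754, 0.1938]
eef_rot: [0.156, 0.91, -0.064, 0.378]
ft_force: [0.5, 0.8, 0.6]
width: 0.0002
grip_force: 0.4
[45.4 52.3 -8.7] [-0.01  0.01 -0.04] [-0.77 -0.31  0.54  2.36  1.09  0.6   0.24] 8.9333
top 147 355.71073089100173 103.82093247178946
[[268.58136744 206.82618172]
 [292.50446476 192.63077974]]
```

View pics/s3.png

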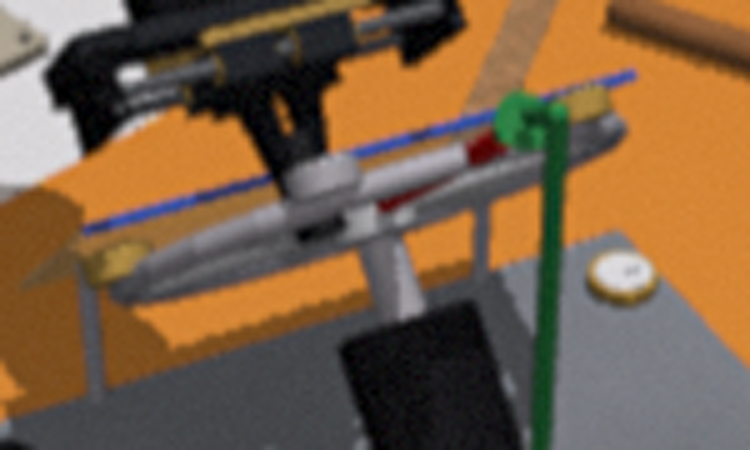

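View pics/t3.png

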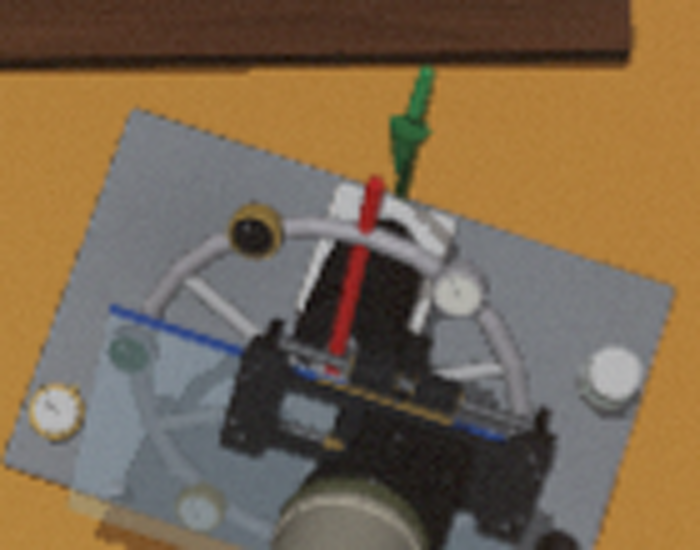

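The top crop shows the stem tip at (376,180), which is about pixel (300,176) in the full image. The predicted mark is (303,176), so the stem is roughly 3–4° short. The scene crop shows the stem reaching under the green pointer cone. I'll measure the angle more precisely before trimming.

```bash
cat > m2.py <<'E'
from h import *
s,t,e=tool(); print(t,s['time'],s['ft_force'])
def red(c,lo):
  m=mask(c,(170,lo,60),(180,255,255))|mask(c,(0,lo,60),(5,255,255)); v,u=np.nonzero(m); Q=onplane(c,np.c_[u,v],.004)
  R=np.hypot(Q[:,0],Q[:,1]); k=(R<.175)&(R>.05)&(Q[:,1]>.03); return np.c_[u,v][k],Q[k]
for nm in('top','scene'):
  c=cam(nm); uv,Q=red(c,130)
  if len(Q)>10:
    f=cv2.fitLine(np.float32(Q[:,:2]*1000),cv2.DIST_HUBER,0,.01,.01).ravel(); f[:2]*=np.sign(f[1])
    tip=Q[Q[:,1]>.13]
    print(nm,len(Q),'dir',np.degrees(np.arctan2(f[0],f[1])),'offset at hub mm',f[2]-f[3]*f[0]/f[1],'mean-angle',np.degrees(np.arctan2(Q[:,0],Q[:,1])).mean(),'tip x',tip[:,0].mean()*1e3 if len(tip) else None,'hmax',Q[:,1].max())
  v,u=np.nonzero(mask(c,(50,100,30),(90,255,255))); P,z=pts(c,np.c_[u,v]); q=toW(P)*1000; k=(P[:,2]>.24)&(P[:,2]<.4)&(abs(q[:,0])<60); q=q[k]
  if len(q): j=q[:,1].argsort()[:6]; print(nm,'pointer lowest h',q[j].round(1).tolist(),'median',np.median(q,0).round(1))
E
python3 m2.py
```

```text
[44.9 52.1 -8.8] 9.1333 [ 0.94158219  0.13139524 -0.19103255]
top 108 dir -2.821528 offset at hub mm -0.75494146 mean-angle -3.2871764648652126 tip x -8.308121975108048 hmax 0.16510269665561464
top pointer lowest h [[-0.2, 177.7, 1.6], [-0.9, 182.6, 4.4], [1.8, 182.7, 2.7], [-1.7, 186.7, 6.1], [1.1, 188.7, 7.8], [-2.5, 190.8, 7.8]] median [ -0.3 205.6   3.1]
scene 30 dir 21.60244 offset at hub mm -63.430946 mean-angle -19.251349892698194 tip x -6.688352864052893 hmax 0.16165411575331942
scene pointer lowest h [[-54.8, 114.6, 14.7], [-39.8, 126.7, -5.4], [3.9, 179.2, -64.6], [5.0, 180.2, -66.6], [3.0, 180.4, -67.2], [1.1, 181.0, -67.9]] median [  3.5 206.3 -10.4]
```

```bash
python3 -m crank '{"steps":[[[-0.03,-0.08,0],[0,0,0]],[[-0.03,-0.08,0],[0,0,0]],[[-0.02,-0.05,0],[0,0,0]],[[-0.01,-0.03,0],[0,0,0]],[[0,0,0],[0,0,0]],[[0,0,0],[0,0,0]]]}'
python3 m2.py | grep -v pointer
```

```text
time: 9.73
ee_pos: [0.5575, -0.0809, 0.1939]
eef_rot: [0.156, 0.91, -0.064, 0.378]
ft_force: [0.8, -0.0, 0.4]
width: 0.0002
grip_force: 0.6
[51.2 52.3 -8.6] 9.7333 [ 0.78953568 -0.03966678  0.42815392]
top 108 dir -0.4704131 offset at hub mm -0.842905 mean-angle -1.006010233960845 tip x -1.8289032696118266 hmax 0.16726720847432647
scene 39 dir 21.097761 offset at hub mm -59.547325 mean-angle -11.988292176258932 tip x -3.0620638321676683 hmax 0.1670629638124099
```

```bash
python3 -m crank '{"steps":[[[-0.01,-0.03,0],[0,0,0]],[[-0.007,-0.02,0],[0,0,0]],[[0,0,0],[0,0,0]],[[0,0,0],[0,0,0]]]}'
python3 m2.py | grep -v pointer
```

```text
time: 10.17
ee_pos: [0.557, -0.082, 0.1938]
eef_rot: [0.155, 0.911, -0.064, 0.378]
ft_force: [0.7, 0.8, -0.4]
width: 0.0006
grip_force: 0.8
[52.4 52.2 -8.6] 10.1667 [ 0.67806643  0.83943172 -0.44060176]
top 109 dir 0.2518129 offset at hub mm -1.311124 mean-angle -0.47855089455855404 tip x -0.6517516184244064 hmax 0.16834756962913036
scene 43 dir 20.159315 offset at hub mm -56.21053 mean-angle -10.85600948772482 tip x -1.0870355698022627 hmax 0.17240364481708248
```

Aligned to within about 0.3°. Now I'll back off left, retract along the face normal and move well clear.

```bash
python3 -m crank '{"steps":[[[0.08,0.22,0],[0,0,0]],[[0.08,0.22,0],[0,0,0]],[[0,0,0],[0,0,0]],[[-0.35,0.12,0.37],[0,0,0]],[[-0.35,0.12,0.37],[0,0,0]],[[-0.5,0.17,0.53],[0,0,0]],[[-0.5,0.17,0.53],[0,0,0]],[[-0.5,0.17,0.53],[0,0,0]],[[-0.5,0.17,0.53],[0,0,0]],[[0,0,0],[0,0,0]]]}'
python3 -m crank '{"steps":[[[0,0,0],[0,0,0]],[[0,0,0],[0,0,0]],[[0,0,0],[0,0,0]],[[0,0,0],[0,0,0]]]}'
python3 m2.py
python3 -c "
from h import *
c=cam('top'); cv2.imwrite('pics/t5.png',cv2.resize(c['pixels'][140:280,150:360],None,fx=3.8,fy=3.8,interpolation=cv2.INTER_CUBIC))"
```

```text
time: 11.1
ee_pos: [0.5, -0.0525, 0.2606]
eef_rot: [0.157, 0.91, -0.064, 0.379]
ft_force: [0.6, -0.1, 0.1]
width: 0.0007
grip_force: 0.0
time: 11.43
ee_pos: [0.5004, -0.0503, 0.2579]
eef_rot: [0.155, 0.911, -0.063, 0.377]
ft_force: [-0.5, 0.4, -0.3]
width: 0.0005
grip_force: 0.0
[41.6 52.3 82. ] 11.4333 [-0.53737304  0.43254901 -0.25608841]
top 109 dir 0.25149187 offset at hub mm -1.1627519 mean-angle -0.43789328100050323 tip x -0.5840008827047573 hmax 0.16834756962913036
top pointer lowest h [[-0.0, 179.8, 5.1], [4.5, 181.7, -0.8], [-0.9, 182.7, 4.6], [2.0, 185.4, 7.6], [-1.8, 185.8, 4.5], [1.1, 187.8, 6.1]] median [-1.000e-01  2.058e+02  3.900e+00]
scene 43 dir 19.75272 offset at hub mm -55.667435 mean-angle -10.947066159026813 tip x -1.855381928813203 hmax 0.17240364481708248
scene pointer lowest h [[-44.5, 116.4, -4.4], [4.6, 177.7, -68.5], [3.4, 179.7, -69.2], [2.8, 180.0, -67.2], [1.4, 180.2, -69.8], [-1.2, 180.8, -68.5]] median [  3.2 206.3 -11.2]
```

View pics/t5.png

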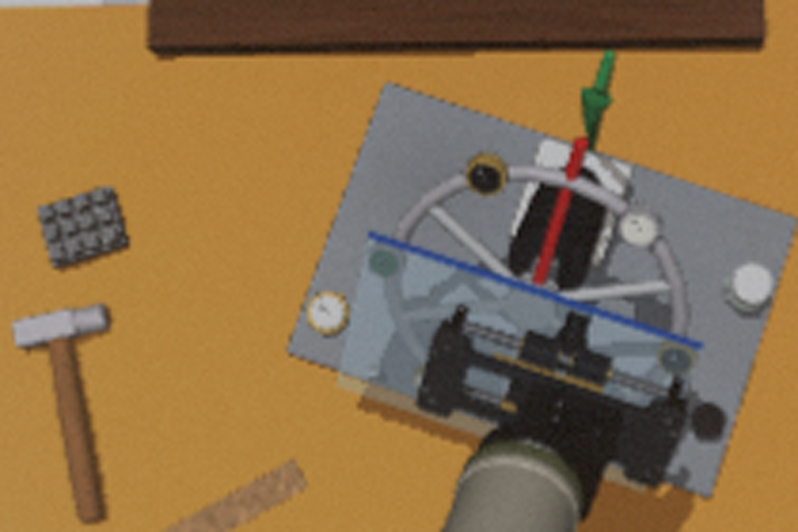

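The red stem, tip at (582,145), is in line with the green pointer cone at (592,120). The robot is clear and the bystanders are where they were.

```bash
python3 -c "
from bench import ticket; print(ticket.close_job())"
```

```text
the job is handed in; nothing more can be done
None
```

The red stem stands straight up at the green pointer, within about 0.5° as measured, with the wheel still and the robot clear; I handed the job in at about 11.5 s on the robot's clock.

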